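# Index the turret punch to the red punch

### The job

Bring the red punch under the ram of the turret punch: push the turret round by its orange finger tabs until the red punch's station has clicked in under the ram, then move clear. Do not touch or lift the punches themselves, and leave the flowers, jars, brush and leather on the table where they lie.

Things in the scene. Friction and masses are not known exactly. Their poses are not given: they have to be found in the camera images.
- press: the bench turret punch: green cast C-frame bolted to the table. Origin on the table top exactly under the turret's vertical axis; its x axis points from the ram (front) to the column (back), z up. Base plate 190 mm wide, x -120 to +260 mm, 20 mm high. Column 56 mm wide, x +156 to +241 mm
- yoke (a point): front end of the yoke's top, 235 mm above the table, at x = -95 mm of the press. The yoke, 40 mm wide, runs from here back over the turret to the column; its underside is 187 mm above the table. The hand lever, fixed for this job, lies above it (at most 60 mm wide, highest point 360 mm)
- ram (a point): centre of the foot of the ram, 62 mm from the turret's axis on the press's -x side, 156 mm above the table. Its guide, 41 mm across, begins 172 mm above the table
- turret: the turret, turning endlessly either way about the vertical axis through its origin (the same point as the press's origin, at table height). It starts clicked in, oriented like the press; yaw grows counterclockwise from above. Punch plate 172 mm across, top 116 mm above the table. Six stations 60 degrees apart, the first on its -x axis, each with a punch in a steel bush 62 mm from the axis
- tab (a point): centre of the top of one orange finger tab, on the turret's -x axis, 125 mm from the turret's axis, 142 mm above the table. Each of the six stations has such an upright tab beyond the plate's rim, in line with its punch: 26 mm radially (112 to 138 mm from the axis), 14 mm thick across, from 100 to 142 mm above the table, free on both sides
- index_roller: brass roller of the spring index, low behind the turret, not to be handled. It holds the turret at each station: a tab needs about 4 N sideways at first, less as it goes; past half a step (30 degrees) the turret clicks on into the next station by itself, short of it, it springs back
- red_punch: loose punch with a red head, standing in one of the turret's bushes, 62 mm from the axis; starts at any of the four stations 60 or 120 degrees either side of the ram. Head 25 mm across, from 140 to 150 mm above the table, shank 20 mm across. Origin on its axis at its shoulder, 116 mm above the table. It would lift out by its head, which must not happen
- yellow_punch: loose punch with a yellow head, standing in one of the turret's bushes, 62 mm from the axis; starts at any of the four stations 60 or 120 degrees either side of the ram. Head 25 mm across, from 140 to 150 mm above the table, shank 20 mm across. Origin on its axis at its shoulder, 116 mm above the table. It would lift out by its head, which must not happen
- blue_punch: loose punch with a blue head, standing in one of the turret's bushes, 62 mm from the axis; starts at any of the four stations 60 or 120 degrees either side of the ram. Head 25 mm across, from 140 to 150 mm above the table, shank 20 mm across. Origin on its axis at its shoulder, 116 mm above the table. It would lift out by its head, which must not happen
- white_punch: loose punch with a white head, standing in one of the turret's bushes, 62 mm from the axis; starts at the rear station. Head 25 mm across, from 140 to 150 mm above the table, shank 20 mm across. Origin on its axis at its shoulder, 116 mm above the table. It would lift out by its head, which must not happen
- green_punch: loose punch with a green head, standing in one of the turret's bushes, 62 mm from the axis; starts at any of the four stations 60 or 120 degrees either side of the ram. Head 25 mm across, from 140 to 150 mm above the table, shank 20 mm across. Origin on its axis at its shoulder, 116 mm above the table. It would lift out by its head, which must not happen
- black_punch: loose punch with a black head, standing in one of the turret's bushes, 62 mm from the axis; starts under the ram. Head 25 mm across, from 140 to 150 mm above the table, shank 20 mm across. Origin on its axis at its shoulder, 116 mm above the table. It would lift out by its head, which must not happen
- flower_yellow: loose painted wooden flower, yellow with an orange centre, 92 mm across, 28 mm high; origin under its centre; a bystander
- flower_purple: loose painted wooden flower, purple with a yellow centre, 104 mm across, 28 mm high; origin under its centre; a bystander
- flower_coral: loose painted wooden flower, coral with a red centre, 88 mm across, 28 mm high; origin under its centre; a bystander
- leather_blanks: loose stack of dark green leather blanks, 110 x 80 x 20 mm; origin under its centre; a bystander
- jar_pink: loose lidded paint jar, pink with a red lid, 60 mm across, 65 mm high; origin under its centre; a bystander
- jar_orange: loose lidded paint jar, orange, 60 mm across, 65 mm high; origin under its centre; a bystander
- paintbrush: loose paintbrush lying on the table, 190 mm long; origin under its middle; a bystander
Things that resemble listed ones, but are neither listed nor needed, are in the scene too. What is shaped like the red_punch but purple is not meant.

How it is judged:
By the outcome, as a careful person would: the job done as asked, in the order asked, and still so for the second after the job is handed in, with the robot touching nothing.
It also fails if it takes over 61 s, if anything falls off the work surface, if the arm or the gripper's body presses on something with over 40 N, if the wrist force passes 120 N, or if a joint passes its speed limit or range.

### The arm

A 6-joint arm with a two-finger parallel gripper is mounted at the origin on the work surface. World frame = base frame: x ahead of the robot, y to its left, z up, the work surface at z = 0. Lengths are in m, angles in rad, forces in N, time in s.
With the tool pointing down it reaches from about 0.3 to 0.75 m from the base axis. Payload 8.5 kg.
Tool frame: the origin (TCP) lies on the centre line of the jaws, within the pads' length; the fingertips stand 25 mm ahead of it and the grasp point (between the pads) lies 6 mm ahead of it; z points along the fingers, y is the line along which they close (so a half turn about z gives the same grasp; the last joint's range is limited). The gripper opens to 85 mm and grips with 20 to 120 N. Pads are 22 mm wide; open, the fingers measure 114 mm over their backs; the gripper's body (76 mm by 85 mm) begins 54 mm behind the grasp point. The pads swing forward as they close: fully open they stand 13 mm farther back than shut.
Start: joints at [1, 0.381, 1.297, -0, 1.464, -0.215], TCP at [0.192, 0.516, 0.256] pointing down, gripper open.
Joint ranges: [-3.11, 3.11], [-0.89, 2.33], [0.22, 2.48], [-1.42, 4.56], [0.17, 2.85], [-2.88, 2.88]. Speed limits (rad/s): [2.39, 2.39, 3.14, 3.14, 3.14, 3.14].

### API

Orientations are given as a unit quaternion [x, y, z, w].
In Python, from workcell import get_obs, capture, camera_model, workorder, spotter gives the robot as it stands.
- The arm moves only by the tool jog_arm, never from a script. Its argument "plan" is a list that holds one entry, the list of rows, each a list of 7 numbers: the opening, from -1 (shut) to 1 (fully open), so that 0 is half open, then the shift along the tool's x, y, z each as a share of 0.02 m, from -1 to 1, then the turn, a rotation vector about the tool's x, y, z each as a share of 4 degrees, from -1 to 1. In form: [[[claw, dx, dy, dz, ax, ay, az], ...]]. A call has 1 to 8 rows; each row shifts and turns the commanded pose from where the row before left it, along the tool's axes as they then stand; what a row does not reach is not made up. A row lasts 1/12 s, in which the tool goes at most 41.7 mm and 7.16 degrees, less where a joint would pass 70% of its speed; a pose out of reach is approached as far as the arm can. A call with a number of a shift or a turn outside -1 to 1 is refused whole. A call with a gripper value outside its range is refused whole. The fingers move at their own pace and stop on an object; "grip_force" is the grip in N (left out, the last holds). Time passes only in rows, so rows that do not move let the fingers close. It gives the time, the measured TCP pose, the force, the opening and the grip force at its end, in the units of the state.
- get_obs(): the state, without advancing time (a new reading comes with each control period).
- capture(name): name is "scene" or "top" or "wrist"; returns the picture (400x640x3 uint8, red, green, blue); there is no depth.
- camera_model(name): a dict with "fx", "fy", "cx", "cy" (pixels), "T" (4x4, takes a point from camera to world coordinates). Camera axes: x right, y up, looking along -z (the intrinsics and any distortion apply to the point x, -y, -z); pixel columns grow to the right and rows downward; lengths in m; the calibration is good to about 2 mm. A picture is of the moment at which its call begins: read the wrist's pose just before it. camera_model takes no time and is no camera call; for the wrist camera it gives the pose at the moment of the call.
- workorder.sign_off(): hands the job in; it is judged then, once.
Trained networks look in the newest picture that a camera, given by its name, has taken for a name from the list of things; names that differ only in an ending like _2 or _b are one class to them, and where a whole thing is asked for, a point or a joint stands for the part that bears it (a point fixed in the world has none). Each returns a list of dicts, best first, with "confidence" (0 to 1); they miss things now and then, are a little off and sometimes report something else, mostly with a low value. They report only what shows in the picture. A call takes as long as a camera call. They do not tell look-alikes from the thing itself.
- spotter.boxes_of(camera, thing): "extent" ([centre column, centre row, width, height] as shares, 0 to 1, of the picture: columns of its width, rows of its height, round what is visible of it).
- spotter.silhouettes(camera, thing): "mask" (400x640 bool, what is visible of it) and "extent" ([centre column, centre row, width, height] as shares, 0 to 1, of the picture: columns of its width, rows of its height, round what is visible of it).
- spotter.pinpoint(camera, thing): "xy" ([column, row] as shares, 0 to 1, of the picture: columns of its width, rows of its height: a listed point, or the origin of a listed thing).
The state is a dict: "t": time; "qpos": joint angles; "joint_velocities": joint speeds; "joint_efforts": joint torques, N m; "eef_pos": TCP position; "ee_rot": TCP orientation; "wrist_force": force on the tool from outside, world axes, zero at the start; "ft_torque": the same for the moment, N m; "opening": opening from 0.0 (shut) to 1.0 (fully open); "gripper_force": force on a finger pad.
Only numpy, scipy, OpenCV 4.12 (cv2) and the standard library are available. Lean on these libraries where they do the work, as an engineer would, in place of code of your own. Each camera call takes 0.05 s, during which the arm holds its last target. There are 200 camera calls.

## Working session

There is one attempt and no reset: what is moved stays moved. The work goes in short steps, Python scripts to look and compute and a tool call to move; the robot and the scene stay as the last step left them, time stands still between calls to the robot, and variables do not carry over. Pictures are saved under pics/ and viewed, at most 10 in all, crops included, and the job is handed in when it is done.

Besides the shell and the picture viewer there is one more tool, called as name([rows], argument=value, ...), one row to a line, values as JSON. jog_arm: Moves the arm, as the interface text tells. Shift numbers are shares of 0.02 m and turn numbers shares of 4 degrees, none past 1 either way. Its arguments: {"type":"object","properties":{"plan":{"type":"array","items":{"type":"array","items":{"type":"array","items":{"type":"number"}}}},"grip_force":{"type":"number"}},"required":["plan"]}

```bash
mkdir -p pics; cat > h.py <<'E'
import numpy as np, cv2
from workcell import get_obs, capture, camera_model, workorder, spotter
def proj(cam,P):
    m=camera_model(cam);T=np.linalg.inv(m["T"]);p=T[:3,:3]@np.array(P,float)+T[:3,3]
    return np.array([m["fx"]*p[0]/-p[2]+m["cx"], m["fy"]*-p[1]/-p[2]+m["cy"]])
def unproj(cam,uv,z):
    m=camera_model(cam);T=np.array(m["T"]);d=T[:3,:3]@np.array([(uv[0]-m["cx"])/m["fx"],-(uv[1]-m["cy"])/m["fy"],-1])
    return T[:3,3]+d*(z-T[2,3])/d[2]
E
python3 - <<'E'
from h import *
np.set_printoptions(precision=4,suppress=True)
ims=[]
for c in("scene","top"):
    im=capture(c);cv2.imwrite(f"pics/{c}0.png",im[:,:,::-1])
    m=camera_model(c);print(c,{k:v for k,v in m.items() if k!="T"},np.array(m["T"]))
    for n,z in(("press",0),("yoke",.235),("ram",.156),("turret",0),("tab",.142),("red_punch",.116),("white_punch",.116),("black_punch",.116)):
        for r in spotter.pinpoint(c,n)[:3]:
            uv=np.array(r["xy"])*[640,400];print(n,round(r["confidence"],2),uv,unproj(c,uv,z)[:2])
print(get_obs())
E
```

```text
scene {'fx': 504.3011745552629, 'fy': 504.3011745552629, 'cx': 331.2595464747996, 'cy': 199.08358011654158} [[-0.0137 -0.5165  0.8562  1.5298]
 [ 0.9998 -0.0212  0.0032  0.0574]
 [ 0.0166  0.856   0.5166  0.7846]
 [ 0.      0.      0.      1.    ]]
press 0.76 [285.824 267.8  ] [ 0.56   -0.0543]
yoke 0.64 [281.024 163.6  ] [ 0.4605 -0.0677]
ram 0.82 [279.104 199.68 ] [ 0.496  -0.0715]
turret 0.87 [282.112 270.4  ] [ 0.5703 -0.0624]
red_punch 0.76 [371.584 321.72 ] [0.8536 0.1331]
red_punch 0.64 [306.112 233.6  ] [ 0.5779 -0.0024]
red_punch 0.5 [336.576 226.12 ] [0.5446 0.0675]
white_punch 0.2 [197.12 308.12] [ 0.8283 -0.193 ]
top {'fx': 368.20340627434325, 'fy': 368.20340627434325, 'cx': 324.19973281704466, 'cy': 192.72428629261634} [[-0.0164  0.9979 -0.0619  0.4624]
 [-0.9996 -0.0178 -0.0221  0.0221]
 [-0.0232  0.0615  0.9978  1.3308]
 [ 0.      0.      0.      1.    ]]
press 0.61 [237.824 260.68 ] [0.3054 0.3667]
press 0.6 [352.896 188.2  ] [ 0.5595 -0.0525]
press 0.29 [336.704 178.08 ] [0.5974 0.0054]
yoke 0.64 [375.296 175.92 ] [ 0.5778 -0.1067]
yoke 0.62 [364.8  218.92] [ 0.4505 
[... 187 characters left out ...]
8]
red_punch 0.5 [296.192 137.68 ] [0.7238 0.1397]
red_punch 0.45 [321.984 243.52 ] [0.371  0.0591]
red_punch 0.39 [334.08 179.8 ] [0.5801 0.0156]
white_punch 0.67 [239.104 260.2  ] [0.3206 0.3325]
{'t': 0.9, 'qpos': array([ 0.9997,  0.3806,  1.2974,  0.    ,  1.4636, -0.2153]), 'joint_velocities': array([-0.0009,  0.0006,  0.0004, -0.0009, -0.0001, -0.0013]), 'joint_efforts': array([  0.0004, -44.8332, -23.1458,  -0.0001,   0.0007,   0.    ]), 'eef_pos': array([0.1916, 0.5155, 0.2563]), 'ee_rot': array([ 0.177 ,  0.9842, -0.    , -0.    ]), 'wrist_force': array([-0.1319,  0.2176, -0.645 ]), 'ft_torque': array([ 0.0424,  0.013 , -0.0099]), 'gripper_force': 0.0, 'opening': 1.0020475940650284}
```

View pics/scene0.png

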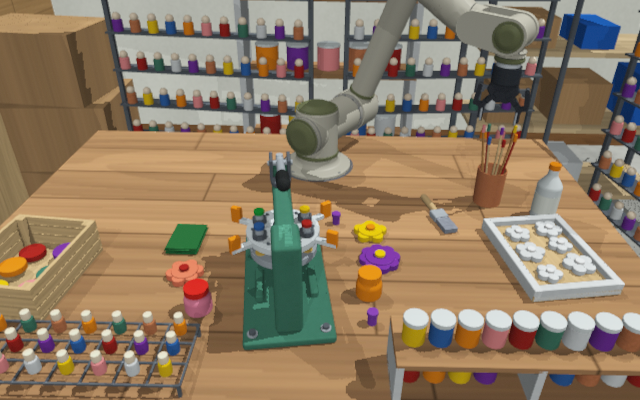

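View pics/top0.png

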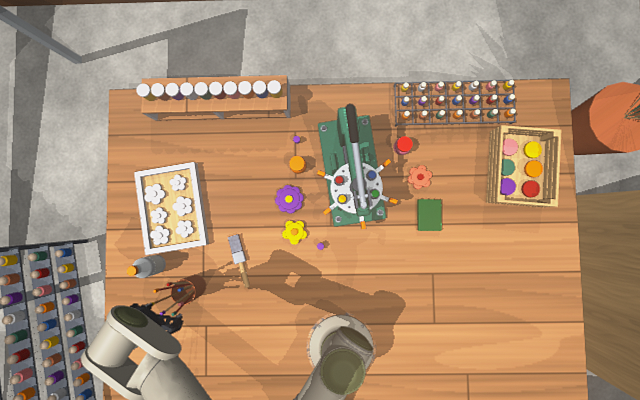

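The scene picture shows the press at about (285,260) with its column toward the camera. The top picture has the turret at (352,188), a red head near (339,180), a yellow head near (342,199), and purple look-alikes at (296,138) and (321,244). Next I'll enlarge crops of both.

```bash
python3 - <<'E'
from h import *
a=cv2.imread("pics/top0.png")[130:240,280:440];b=cv2.imread("pics/scene0.png")[180:270,215:355]
a=cv2.resize(a,(800,550),interpolation=cv2.INTER_CUBIC);cv2.imwrite("pics/c1.png",a)
b=cv2.resize(b,None,fx=5.7,fy=5.7,interpolation=cv2.INTER_CUBIC);cv2.imwrite("pics/c2.png",b)
# orange blobs
im=cv2.imread("pics/top0.png");h=cv2.cvtColor(im,cv2.COLOR_BGR2HSV)
m=cv2.inRange(h,(8,170,170),(20,255,255));n,l,s,c=cv2.connectedComponentsWithStats(m)
for i in range(1,n):
    if s[i,4]>6 and 280<c[i,0]<440 and 130<c[i,1]<240: print(c[i],s[i,4],unproj("top",c[i],.142)[:2])
E
```

```text
[296.33658537 163.53170732] 205 [0.63303122 0.13770426]
[386.80645161 161.87096774] 31 [ 0.6326565 -0.1559913]
[320.625  172.9375] 32 [0.60072329 0.05905089]
[393.17647059 200.44117647] 34 [ 0.5073121  -0.17305058]
[326.37931034 210.82758621] 29 [0.47753056 0.04243012]
[362.76470588 225.        ] 34 [ 0.43013368 -0.07362176]
[294.06060606 231.33333333] 33 [0.41330646 0.14763614]
```

View pics/c1.png

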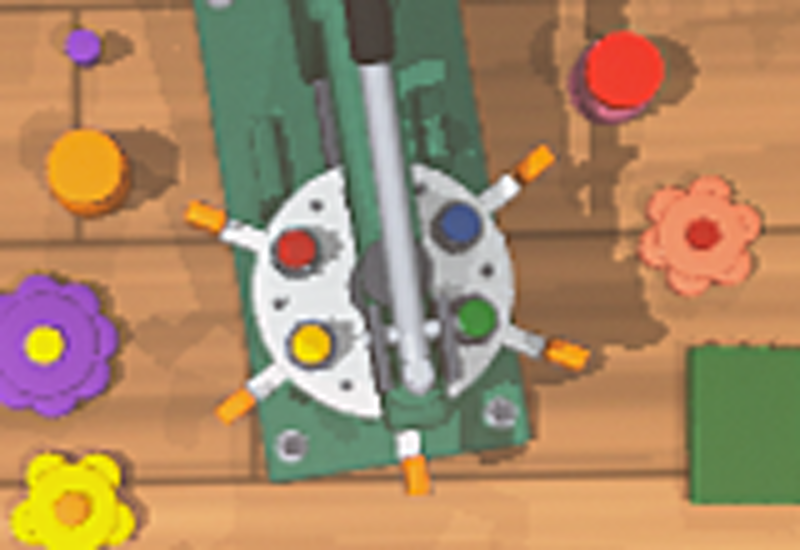

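View pics/c2.png

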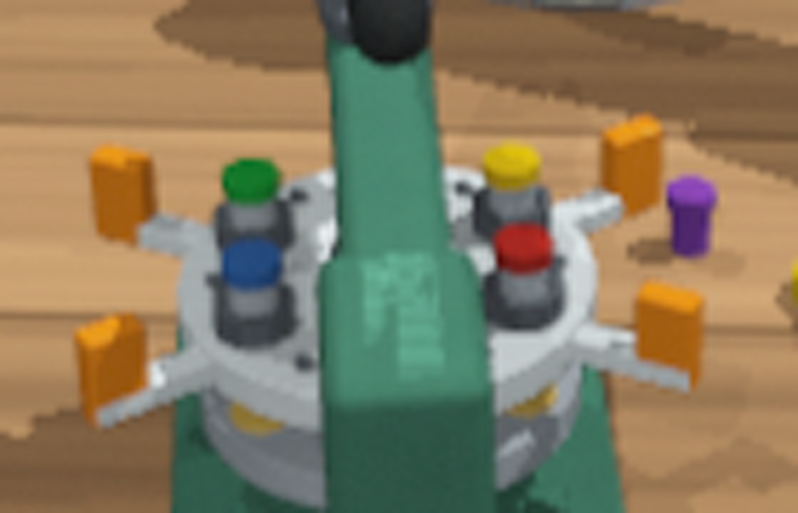

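Candidates for the red punch:
- **Red head in the turret:** crop (297,250), top picture (339,180). It stands in a bush and is red, so this is the one meant.
- **Purple look-alikes:** top (296,138) and (321,244). They stand loose on the table and are purple, so they're not meant.
- **Pink jar's red lid:** top (404,145). It's a jar, so it's not meant.

Both crops confirm the choice. The tabs give a turret axis of about (0.5545,-0.057) and a press yaw of about 8°. Red is at +60° on the press's left rear, so it needs two steps counterclockwise. I'll push the left-rear tab forward from behind, twice.

jog_arm([
  [[-1,0,0,-1,0,0,0],[-1,0,0,-1,0,0,0],[-1,0,0,-1,0,0,0],[-1,0,0,-1,0,0,0],[-1,-1,-0.5,0,0,0,0],[-1,-1,-0.5,0,0,0,0],[-1,-1,-0.5,0,0,0,0],[-1,-1,-0.5,0,0,0,0]],
])

```text
t: 1.57
eef_pos: [0.2531, 0.4494, 0.3364]
ee_rot: [0.177, 0.984, 0.0, 0.0]
wrist_force: [-0.8, 0.3, -0.2]
opening: 0.001
gripper_force: 0.0
```

jog_arm([
  [[-1,-1,-0.5,0,0,0,0],[-1,-1,-0.5,0,0,0,0],[-1,-1,-0.5,0,0,0,0],[-1,-1,-0.5,0,0,0,0],[-1,-1,-0.5,0,0,0,0],[-1,-1,-0.5,0,0,0,0],[-1,-1,-0.5,0,0,0,0],[-1,-1,-0.5,0,0,0,0]],
])

```text
t: 2.23
eef_pos: [0.3754, 0.3186, 0.3364]
ee_rot: [0.177, 0.984, 0.0, 0.0]
wrist_force: [1.0, -0.0, 0.7]
opening: -0.002
gripper_force: 0.0
```

jog_arm([
  [[-1,-1,-0.5,0,0,0,0],[-1,-1,-0.5,0,0,0,0],[-1,-1,-0.5,0,0,0,0],[-1,-1,-0.5,0,0,0,0],[-1,-1,-0.5,0,0,0,0],[-1,-1,-0.5,0,0,0,0],[-1,-1,-0.5,0,0,0,0],[-1,-1,-0.5,0,0,0,0]],
])

```text
t: 2.9
eef_pos: [0.4975, 0.1878, 0.3364]
ee_rot: [0.177, 0.984, 0.0, 0.0]
wrist_force: [-0.7, 0.4, -0.6]
opening: 0.0
gripper_force: 0.0
```

jog_arm([
  [[-1,-1,-0.5,0,0,0,0],[-1,-1,-0.5,0,0,0,0],[-1,-1,-0.5,0,0,0,0],[-1,-1,-0.5,0,0,0,0],[-1,0,0,0,0,0,0.9],[-1,0,0,0,0,0,0.9],[-1,0,0,0,0,0,0.8],[-1,0,0,0,0,0,0.8]],
])

```text
t: 3.57
eef_pos: [0.558, 0.1232, 0.3362]
ee_rot: [0.294, 0.956, 0.0, -0.0]
wrist_force: [-0.1, 0.1, 0.3]
opening: -0.002
gripper_force: 0.0
```

jog_arm([
  [[-1,-0.98,-0.19,0,0,0,0],[-1,-0.98,-0.19,0,0,0,0],[-1,-0.98,-0.19,0,0,0,0],[-1,-0.98,-0.19,0,0,0,0],[-1,-0.98,-0.19,0,0,0,0],[-1,0,0,1,0,0,0],[-1,0,0,1,0,0,0],[-1,0,0,1,0,0,0]],
])

```text
t: 4.23
eef_pos: [0.6287, 0.0524, 0.2754]
ee_rot: [0.293, 0.956, 0.0, 0.0]
wrist_force: [-0.8, 1.0, -0.3]
opening: -0.002
gripper_force: 0.0
```

jog_arm([
  [[-1,0,0,1,0,0,0],[-1,0,0,1,0,0,0],[-1,0,0,1,0,0,0],[-1,0,0,0,0,0,0]],
])

```text
t: 4.57
eef_pos: [0.6272, 0.0529, 0.2123]
ee_rot: [0.292, 0.956, -0.001, -0.004]
wrist_force: [-0.3, -0.1, -0.4]
opening: 0.002
gripper_force: 0.0
```

```bash
python3 - <<'E'
from h import *
a=capture("scene")[100:280,190:390];b=capture("top")[130:240,280:440];
a=cv2.resize(a,(400,360));b=cv2.resize(b,(400,275));b=cv2.copyMakeBorder(b,0,85,0,0,0)
cv2.imwrite("pics/d1.png",np.hstack([a,b])[:,:,::-1])
E
```

```text
(no output)
```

View pics/d1.png

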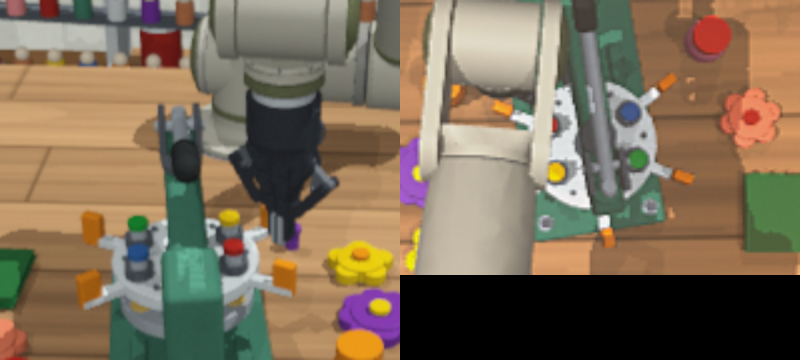

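The scene half shows the shut fingertips at crop (280,240), above and behind the left-rear tab at (285,278). In the top half the fingers are hidden by the arm. The height and tilt are slightly off what I commanded, so I'll check the joints.

```bash
python3 - <<'E'
from h import *
o=get_obs();print(o["qpos"],o["eef_pos"],o["ee_rot"],o["joint_efforts"])
print((proj("scene",o["eef_pos"]-[0,0,.025])-[190,100])*2,(proj("scene",[.6007,.059,.142])-[190,100])*2)
E
```

```text
[-1.03510031e-01  5.51813984e-01  1.12175529e+00  1.30512320e-05
  1.46861752e+00 -1.08115797e+00] [0.62863291 0.05283212 0.21653512] [ 2.92246308e-01  9.56343038e-01 -5.06271527e-05 -2.92796165e-04] [-5.54473477e-02 -5.14112091e+01 -2.17440552e+01 -1.60239877e-03
 -8.24367371e-02  4.41251609e-05]
[280.5865754  237.60901686] [285.79647193 261.02263164]
```

jog_arm([
  [[-1,0,0,1,0,0,0],[-1,0,0,1,0,0,0],[-1,0,0,1,0,0,0],[-1,0,0,1,0,0,0],[-1,0,0,0,0,0,0]],
])

```text
t: 5.08
eef_pos: [0.6278, 0.0529, 0.1343]
ee_rot: [0.292, 0.956, -0.0, -0.002]
wrist_force: [-1.0, -0.6, -0.9]
opening: 0.001
gripper_force: 0.0
```

jog_arm([
  [[-1,0.24,0,0,0,0,-0.5],[-1,0.23,0,0,0,0,-0.5],[-1,0.23,0,0,0,0,-0.5],[-1,0.23,0,0,0,0,-0.5],[-1,0.23,0,0,0,0,-0.5],[-1,0.23,0,0,0,0,-0.5]],
])

```text
t: 5.58
eef_pos: [0.6057, 0.0659, 0.1388]
ee_rot: [0.19, 0.982, -0.0, 0.003]
wrist_force: [2.6, -2.2, -2.3]
opening: 0.001
gripper_force: 1.6
```

Contact is made at about 3 N, so I'll carry on along the arc.

jog_arm([
  [[-1,0.23,0,0,0,0,-0.5],[-1,0.23,0,0,0,0,-0.5],[-1,0.23,0,0,0,0,-0.5],[-1,0.23,0,0,0,0,-0.5],[-1,0.23,0,0,0,0,-0.5],[-1,0.23,0,0,0,0,-0.5],[-1,0.23,0,0,0,0,-0.5],[-1,0.23,0,0,0,0,-0.5]],
])

```text
t: 6.25
eef_pos: [0.5702, 0.0755, 0.1391]
ee_rot: [0.051, 0.999, -0.0, 0.003]
wrist_force: [2.3, -1.1, -0.1]
opening: -0.002
gripper_force: 0.7
```

jog_arm([
  [[-1,0.23,0,0,0,0,-0.5],[-1,0.23,0,0,0,0,-0.5],[-1,0.23,0,0,0,0,-0.5],[-1,0.23,0,0,0,0,-0.5],[-1,0.23,0,0,0,0,-0.5],[-1,0.23,0,0,0,0,-0.5]],
])

```text
t: 6.75
eef_pos: [0.5423, 0.0762, 0.1389]
ee_rot: [-0.053, 0.999, -0.0, 0.002]
wrist_force: [-0.3, 0.2, -0.5]
opening: 0.003
gripper_force: 0.0
```

jog_arm([
  [[-1,0,0,0,0,0,0],[-1,0,0,0,0,0,0],[-1,0,0,0,0,0,0],[-1,0,0,0,0,0,0]],
])

```text
t: 7.08
eef_pos: [0.5418, 0.0762, 0.1369]
ee_rot: [-0.052, 0.999, -0.0, 0.001]
wrist_force: [-0.2, -0.7, -0.3]
opening: -0.003
gripper_force: 0.0
```

```bash
python3 - <<'E'
from h import *
a=capture("scene")[100:280,190:390];b=capture("top")[130:240,280:440];
a=cv2.resize(a,(400,360));b=cv2.resize(b,(400,275));b=cv2.copyMakeBorder(b,0,85,0,0,0)
cv2.imwrite("pics/d2.png",np.hstack([a,b])[:,:,::-1])
E
```

```text
(no output)
```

View pics/d2.png

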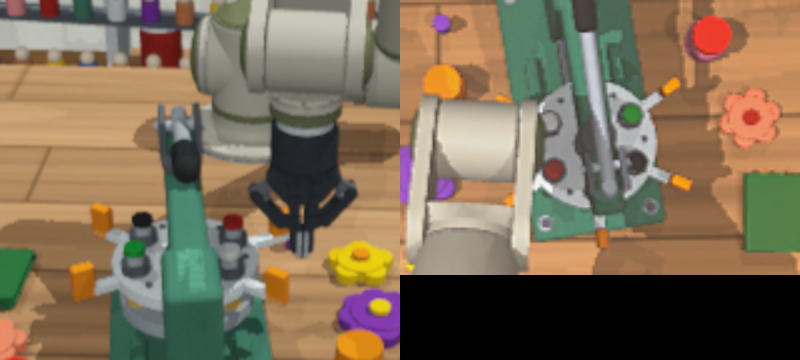

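The turret clicked one step. In the top half red is now at front left, crop (553,170), and white is at rear left. It may still be settling slightly, so I'll lift, go back along the arc and measure the yaw.

jog_arm([
  [[-1,0,0,-1,0,0,0],[-1,0,0,-1,0,0,0],[-1,0,0,-1,0,0,0],[-1,-0.46,0,0,0,0,1],[-1,-0.46,0,0,0,0,1],[-1,-0.46,0,0,0,0,1],[-1,-0.46,0,0,0,0,1],[-1,-0.46,0,0,0,0,1]],
])

```text
t: 7.85
eef_pos: [0.5876, 0.0747, 0.1963]
ee_rot: [0.124, 0.992, 0.0, -0.0]
wrist_force: [0.1, 0.1, -0.0]
opening: -0.002
gripper_force: 0.0
```

jog_arm([
  [[-1,-0.46,0,0,0,0,1],[-1,-0.46,0,0,0,0,1],[-1,-0.46,0,0,0,0,1],[-1,-0.46,0,0,0,0,1],[-1,-0.46,0,0,0,0,1],[-1,0,0,0,0,0,0],[-1,0,0,0,0,0,0]],
])

```text
t: 8.43
eef_pos: [0.6295, 0.0575, 0.196]
ee_rot: [0.292, 0.957, -0.0, -0.0]
wrist_force: [-0.1, 0.0, 0.4]
opening: -0.002
gripper_force: 0.0
```

```bash
cat > yaw.py <<'E'
from h import *
im=capture("top")[:,:,::-1].copy();h=cv2.cvtColor(im,cv2.COLOR_BGR2HSV)
m=cv2.inRange(h,(6,150,110),(20,255,255));n,l,s,c=cv2.connectedComponentsWithStats(m)
for i in range(1,n):
    p=unproj("top",c[i],.142)[:2]-[.5545,-.057];r=np.hypot(*p)
    if s[i,4]>6 and .1<r<.15: print(c[i],s[i,4],round(r,4),round(np.degrees(np.arctan2(p[1],p[0])),1))
o=get_obs();print(o["eef_pos"],o["ee_rot"])
E
python3 yaw.py
```

```text
[386.5        162.19444444] 36 0.1247 -51.8
[320.41025641 172.94871795] 39 0.1256 68.4
[392.90243902 200.46341463] 41 0.1245 -112.3
[362.75675676 224.78378378] 37 0.1248 -172.3
[0.62921017 0.05765913 0.19611662] [ 2.91296550e-01  9.56632746e-01 -3.49646639e-05 -3.29243110e-04]
```

The turret is clicked in at a yaw of about 7.8° on all visible tabs, so I'll repeat the same push after a small correction.

jog_arm([
  [[-1,-0.13,-0.2,0,0,0,0],[-1,0,0,1,0,0,0],[-1,0,0,1,0,0,0],[-1,0,0,1,0,0,0],[-1,0,0,0,0,0,0]],
])

```text
t: 8.9
eef_pos: [0.6275, 0.0528, 0.1328]
ee_rot: [0.292, 0.956, -0.001, -0.003]
wrist_force: [-0.7, 0.8, -1.2]
opening: 0.005
gripper_force: 0.0
```

jog_arm([
  [[-1,0.24,0,0,0,0,-0.5],[-1,0.23,0,0,0,0,-0.5],[-1,0.23,0,0,0,0,-0.5],[-1,0.23,0,0,0,0,-0.5],[-1,0.23,0,0,0,0,-0.5],[-1,0.23,0,0,0,0,-0.5]],
])

```text
t: 9.4
eef_pos: [0.6057, 0.0658, 0.1376]
ee_rot: [0.189, 0.982, -0.0, 0.001]
wrist_force: [3.3, -2.4, -2.2]
opening: -0.001
gripper_force: 1.6
```

jog_arm([
  [[-1,0.23,0,0,0,0,-0.5],[-1,0.23,0,0,0,0,-0.5],[-1,0.23,0,0,0,0,-0.5],[-1,0.23,0,0,0,0,-0.5],[-1,0.23,0,0,0,0,-0.5],[-1,0.23,0,0,0,0,-0.5],[-1,0.23,0,0,0,0,-0.5],[-1,0.23,0,0,0,0,-0.5]],
])

```text
t: 10.07
eef_pos: [0.5701, 0.0754, 0.1379]
ee_rot: [0.051, 0.999, -0.0, 0.001]
wrist_force: [1.5, -1.1, 0.4]
opening: 0.003
gripper_force: 0.7
```

jog_arm([
  [[-1,0.23,0,0,0,0,-0.5],[-1,0.23,0,0,0,0,-0.5],[-1,0.23,0,0,0,0,-0.5],[-1,0.23,0,0,0,0,-0.5],[-1,0.23,0,0,0,0,-0.5],[-1,0.23,0,0,0,0,-0.5],[-1,0,0,0,0,0,0],[-1,0,0,0,0,0,0]],
])

```text
t: 10.73
eef_pos: [0.5424, 0.0762, 0.1374]
ee_rot: [-0.052, 0.999, -0.0, 0.001]
wrist_force: [-1.2, -0.4, -0.4]
opening: 0.0
gripper_force: 0.0
```

jog_arm([
  [[-1,0,0,-1,0,0,0],[-1,0,0,-1,0,0,0],[-1,0,0,-1,0,0,0],[-1,0,0,-1,0,0,0],[-1,0,0,-1,0,0,0],[-1,0,0,-1,0,0,0],[-1,0,0,-1,0,0,0],[-1,0,0,-1,0,0,0]],
])

```text
t: 11.4
eef_pos: [0.5422, 0.0762, 0.298]
ee_rot: [-0.052, 0.999, -0.0, 0.0]
wrist_force: [1.1, 0.5, -0.1]
opening: 0.0
gripper_force: 0.0
```

jog_arm([
  [[-1,0.4,1,0,0,0,0],[-1,0.4,1,0,0,0,0],[-1,0.4,1,0,0,0,0],[-1,0.4,1,0,0,0,0],[-1,0.4,1,0,0,0,0],[-1,0.4,1,0,0,0,0],[-1,0.4,1,0,0,0,0],[-1,0.4,1,0,0,0,0]],
])

```text
t: 12.07
eef_pos: [0.4613, 0.2295, 0.297]
ee_rot: [-0.052, 0.999, 0.0, 0.0]
wrist_force: [0.2, 0.6, 0.5]
opening: -0.003
gripper_force: 0.0
```

jog_arm([
  [[-1,0.4,1,0,0,0,0],[-1,0.4,1,0,0,0,0],[-1,0.4,1,0,0,0,0],[-1,0.4,1,0,0,0,0],[-1,0.4,1,0,0,0,0],[-1,0,0,0,0,0,0],[-1,0,0,0,0,0,0],[-1,0,0,0,0,0,0]],
])

```text
t: 12.73
eef_pos: [0.4118, 0.3235, 0.2966]
ee_rot: [-0.052, 0.999, -0.0, 0.0]
wrist_force: [0.4, -0.2, -0.3]
opening: -0.003
gripper_force: 0.0
```

```bash
python3 yaw.py; python3 - <<'E'
from h import *
a=capture("scene")[100:280,190:390];b=capture("top")[130:240,280:440];
a=cv2.resize(a,(400,360));b=cv2.resize(b,(400,275));b=cv2.copyMakeBorder(b,0,85,0,0,0)
cv2.imwrite("pics/d3.png",np.hstack([a,b])[:,:,::-1])
E
```

```text
[386.55263158 162.31578947] 38 0.1246 -52.0
[320.60526316 172.94736842] 38 0.125 68.3
[392.76190476 200.42857143] 42 0.124 -112.3
[326.29032258 210.90322581] 31 0.1261 127.7
[362.81578947 225.07894737] 38 0.1257 -172.3
[0.41198666 0.32325115 0.29651276] [-5.19434270e-02  9.98650014e-01 -6.22739118e-05  1.61933507e-04]
```

View pics/d3.png

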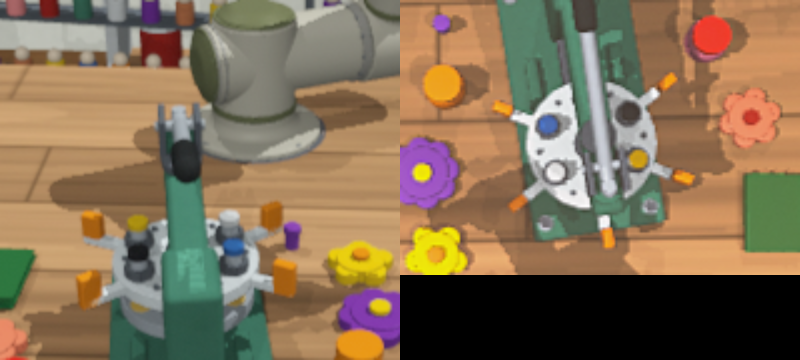

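The top half shows blue at rear left (548,125), white at front left (556,172), yellow at front right (637,158) and black at rear right (628,112). By the station order, red is under the ram. The tabs are at a yaw of about 8°, so it's clicked in, the arm is clear and the bystanders haven't moved.

```bash
python3 -c "
from workcell import workorder
print(workorder.sign_off())"
```

```text
the job is handed in; nothing more can be done
None
```

The red punch's station is clicked in under the ram after two pushes on the tabs, the arm is clear, and the job is handed in; red itself is hidden by the yoke, so I placed it from the other punches' positions.

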